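# Lock the filter hatch of the spray extractor

### The job

The filter box of the spray extractor has been left with its hatch standing ajar. Swing the hatch down, press it gently onto its foam gasket by the wing knob, just hard enough for the hidden tongue to pass under the front frame edge, and turn the knob clockwise (seen from above) the full quarter turn so that the tongue holds the hatch shut. Never force the hatch or its tongue hard against the gasket or the frame, let go of the knob when it is locked, and leave the red paint bottle, the pink jar and the mixing cup beside the box standing where they are.

Things in the scene. Friction and masses are not known exactly. Their poses are not given: they have to be found in the camera images.
- filter_box: Grey metal filter box of a bench spray extractor, 216 x 180 x 112 mm (x, y, z) with its rubber feet, open on top under a white hatch, fixed to the table. Origin: centre of its underside, on the table; z up, x from the louvred front to the back (hinge side, black duct stub), y to its left.
- front_frame: Front top edge of the box; axes as the box's, origin 22 mm above the box's. It carries a steel bar across the front (14 mm thick, inner edge at box x = -80 mm). The bar is set to another height in each box, its top anywhere 100 to 117 mm over the table; this is not measured and must be felt.
- gasket: Black foam strip, 10 x 164 x 8 mm, under the hatch's front margin (168 to 178 mm from the hinge line), which lands on the bar. Frame: that of the hatch, origin on the hinge line. The foam yields 1 mm per 3 N and is solid after 5 mm (15 N). More than 18 N on gasket or tongue does damage.
- hatch (a joint): Angle of the white hatch (rad): 0 level, positive with its front edge raised. Starts at 0.35 to 0.65; a balance spring and friction (0.17 N m) keep it where it is left. The gasket touches the bar between -0.025 and 0.08, and locked the hatch lies between -0.05 and 0.062, according to the bar's height. It weighs 0.35 kg with the knob.
- wing_knob (a joint): Turn of the knob (rad), positive clockwise from above. At 0 (start: 0 to 0.25) the hidden tongue points to box -y, at 1.57 to the front, under the bar; end stop 1.62. From about 0.5 the tongue (28 mm long from the axis, 5 mm thick) jams on the bar's inner edge unless the gasket is pressed 3 to 3.5 mm (about 10 N, 12 N at the knob; 14 to 15 N there is a good push).
- knob_grip (a point): Black wing knob: point on its axis, half-way up the wing, 26 mm above the hatch's top face. z: knob axis; y: along the wing (white line at the tongue's end, -y). Wing 44 mm long, 11 mm thick, 31 mm high; hub disc below, 32 mm across, its top 18.5 mm below this point. The axis is 150 mm from the hinge line.
- tongue: Steel cam tongue on the knob's shaft, hidden under the hatch, turning with the knob. Origin on the knob's axis, 21.5 mm below the hatch's underside, in the middle of its 5 mm thickness; it points along its own -y.
- hatch_edge (a point): Point on the hatch's top face, mid-width, 10 mm behind its front edge, 190 mm from the hinge line (40 mm in front of the knob axis); axes as the box's when the hatch is level, z normal to the hatch. The hatch is 200 x 180 x 5 mm.
- hatch_hinge (a point): Middle of the hatch's hinge line (along the box's y), on the level of the hatch's underside, at box x = +88 mm, z = 112 mm.
- bottle_red: Red paint bottle with white nozzle, 36 x 39 x 96 mm, loose, standing beside the box. Origin at the centre of its foot.
- jar_pink: Glass jar with pink paint and grey lid, 34 x 34 x 72 mm, loose, standing beside the box. Origin at the centre of its foot.
- cup: White plastic mixing cup, 60 mm across, 42 mm high, loose, standing beside the box. Origin at the centre of its foot.
There are look-alikes about, which are no part of the job. Leave any purple look-alike of the bottle_red alone.

How it is judged:
On the way, in this order (a step that is already met when the one before it is completed fails the run):
1. the hatch is swung down near the gasket, the knob not yet turned past the frame edge (value of joint hatch below 0.11 rad and value of joint wing_knob below 0.45 rad), for 0.1 s.
2. the tongue is turned under the frame bar with the hatch down (value of joint hatch below 0.065 rad and value of joint wing_knob above 1.2 rad), for 0.2 s.
At the end, for the whole second after the job is handed in: The knob stands at more than 1.2 rad with the tongue behind the frame bar, the hatch is held below 0.065 rad and at rest, and the red bottle, the pink jar and the cup stand upright (within 0.2 rad) within 30 mm of where they were (all of step 2 and velocity of joint hatch between -0.05 and 0.05 rad/s and angle between each of bottle_red, jar_pink, cup's own z axis and vertical below 0.2 rad and distance of each of bottle_red, jar_pink, cup from where it was at the start of the episode below 0.03 m); the robot touches nothing.
It fails at once if the gasket is crushed onto the frame bar with more than 18 N (contact force between gasket and front_frame above 18 N).
It fails at once if the tongue is forced against the frame bar with more than 18 N (contact force between tongue and front_frame above 18 N).
It fails at once if the red bottle, the pink jar or the cup is knocked over or moved by more than 30 mm (angle between any of bottle_red, jar_pink, cup's own z axis and vertical above 0.4 rad or distance of any of bottle_red, jar_pink, cup from where it was at the start of the episode above 0.03 m).
It also fails if it takes over 61 s, if anything falls off the work surface, if the arm or the gripper's body presses on something with over 40 N, if the wrist force passes 120 N, or if a joint passes its speed limit or range.

### The arm

A 6-joint arm with a two-finger parallel gripper is mounted at the origin on a cart in front of the work surface, level with it; the furniture and walls round the work are solid. World frame = base frame: x ahead of the robot, y to its left, z up, the work surface at z = 0. Lengths are in m, angles in rad, forces in N, time in s.
With the tool pointing down it reaches from about 0.25 to 0.725 m from the base axis. Payload 4 kg.
Tool frame: the origin (TCP) lies where the fingers leave the gripper's body, on its centre line; the fingertips stand 73 mm ahead of it and the grasp point (between the pads) lies 54 mm ahead of it (bot.tips_ahead is the z of the fingertips in the tool frame, in m); z points along the fingers, y is the direction in which the jaws open and shut (so a half turn about z gives the same grasp; the last joint's range is limited). The gripper opens to 85 mm and grips with 20 to 120 N. Pads are 22 mm wide; open, the fingers measure 114 mm over their backs; the gripper's body (76 mm by 85 mm) begins 54 mm behind the grasp point. The pads swing forward as they close: fully open they stand 13 mm farther back than shut.
Start: joints at [1.111, 0.241, 0.005, 1.335, 0, 1.571], TCP at [0.222, 0.448, 0.304] pointing down, gripper open.
Joint ranges: [-2.72, 2.72], [-1.05, 1.87], [-1.09, 1.28], [-1.99, 2.15], [-1.42, 1.44], [-3.14, 3.14]. Speed limits (rad/s): [2.79, 2.79, 3.14, 3.14, 3.14, 3.14].

### API

Orientations are given as a unit quaternion [x, y, z, w].
In Python, from workcell import readout, camera, get_calibration, order, bot gives the robot as it stands.
- The arm moves only by the tool send_rows, never from a script. Its argument "moves" is a list of rows, each a list of 3 entries, a list of its own where there are three numbers: the shift along the tool's x, y, z in mm, then the turn, a rotation vector about the tool's x, y, z in rad, then the finger opening in mm, from 0 to 85.4. In form: [[[dx, dy, dz], [ax, ay, az], grip], ...]. A call has 1 to 12 rows; each row is the pose to reach, as a shift and turn from the pose measured when the call began, along the tool's axes at that moment; what a row does not reach only later rows make up. A row lasts 1/12 s, in which the tool goes at most 41.7 mm and 7.16 degrees, less where a joint would pass 70% of its speed; a pose out of reach is approached as far as the arm can. A call with a gripper value outside its range is refused whole. The fingers move at their own pace and stop on an object; the grip force is fixed at half the most. Time passes only in rows, so rows that repeat a pose let the fingers close. It gives the time, the measured TCP pose, the force and the opening at its end, in the units of the state.
- readout.get_obs(): the state, without advancing time (a new reading comes with each control period).
- camera(name): name is "side" or "top" or "wrist"; returns the picture (400x640x3 uint8, red, green, blue); there is no depth.
- get_calibration(name): a dict with "fx", "fy", "cx", "cy" (pixels), "R" (3x3) and "t" (3): a world point X has camera coordinates R X + t. Camera axes: x right, y down, z forward; pixel columns grow to the right and rows downward; lengths in m; the calibration is good to about 2 mm. The wrist camera is an equidistant fisheye: a pixel r from the principal point sees the ray r / f radians off the axis. A picture is of the moment at which its call begins: read the wrist's pose just before it. get_calibration takes no time and is no camera call; for the wrist camera it gives the pose at the moment of the call.
- order.job_done(): hands the job in, once; it reports no verdict.
The state is a dict: "clock": time; "joint_pos": joint angles; "joint_vel": joint speeds; "tau": joint torques, N m; "eef_pos": TCP position; "tool_rot": TCP orientation; "ft_force": force on the tool from outside, world axes, zero at the start; "ft_torque": the same for the moment, N m; "grip_width": finger opening in m.
Only numpy, scipy, OpenCV 4.12 (cv2) and the standard library are available. Lean on these libraries where they do the work, as an engineer would, in place of code of your own. Each camera call takes 0.05 s, during which the arm holds its last target. There are 200 camera calls.

## Working session

There is one attempt and no reset: what is moved stays moved. The work goes in short steps, Python scripts to look and compute and a tool call to move; the robot and the scene stay as the last step left them, time stands still between calls to the robot, and variables do not carry over. Pictures are saved under pics/ and viewed, about 8 in all and at most 12, crops included, and the job is handed in when it is done.

Besides the shell and the picture viewer there is one more tool, called after ">>>" as name(argument=value, ...) on one line, values as JSON. send_rows: Moves the arm, as the interface text tells. Its arguments: {"type":"object","properties":{"moves":{"type":"array","items":{"type":"array"}}},"required":["moves"]}

```bash
mkdir -p pics; ls; cat > h.py <<'E'
import numpy as np, cv2
from workcell import readout, camera, get_calibration, order, bot
from scipy.spatial.transform import Rotation as Rn
def proj(c,X):
    p=np.array(c["R"])@np.asarray(X,float)+np.array(c["t"]).ravel()
    return np.array([c["fx"]*p[0]/p[2]+c["cx"],c["fy"]*p[1]/p[2]+c["cy"]])
def save(name,im): cv2.imwrite("pics/"+name,np.ascontiguousarray(im[:,:,::-1]))
def onplane(c,uv,z):
    R=np.array(c["R"]);o=-R.T@np.array(c["t"]).ravel()
    d=R.T@np.array([(uv[0]-c["cx"])/c["fx"],(uv[1]-c["cy"])/c["fy"],1]);return o+d*(z-o[2])/d[2]
E
python3 - <<'E'
from h import *
for n in ("top","side"):
    save(n+"0.png",camera(n)); c=get_calibration(n);R=np.array(c["R"]);print(n,c["fx"],c["cx"],c["cy"],-R.T@np.array(c["t"]).ravel(),R[2])
o=readout.get_obs();print(o)
E
```

```text
pics
top 422.49222374682336 313.51720826615013 199.28514261715782 [ 0.46534358 -0.24579924  0.95421385] [ 0.11205899  0.00341022 -0.9936957 ]
side 416.70891683966806 317.38631688233545 199.24165180128884 [-0.15679166 -0.19334606  0.58600467] [ 0.84018789 -0.04725501 -0.54023262]
{'clock': 0.1, 'joint_pos': array([ 1.11098128e+00,  2.41386567e-01,  3.83847305e-03,  1.33520678e+00,
       -8.04242582e-06,  1.57081210e+00]), 'joint_vel': array([ 0.00090055, -0.0014654 ,  0.00253826, -0.00071301, -0.00158143,
        0.00064588]), 'tau': array([ 2.20846928e-04, -3.73138046e+01,  2.53010291e+01,  1.08500314e-02,
        3.34093926e-06,  7.03998566e-06]), 'eef_pos': array([0.221699  , 0.44767502, 0.3030696 ]), 'tool_rot': array([ 2.27895049e-01,  9.73685210e-01, -9.54423005e-04, -2.19240902e-04]), 'ft_force': array([ 0.15000502,  0.93011823, -0.2841384 ]), 'ft_torque': array([ 0.00914971, -0.01370014,  0.00133333]), 'grip_width': 0.08509006079058255}
```

View pics/top0.png

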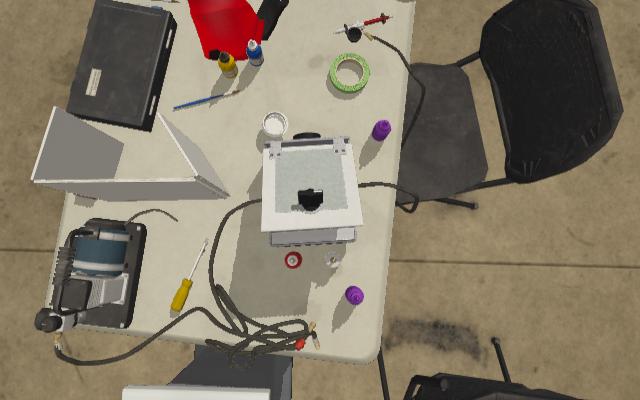

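View pics/side0.png

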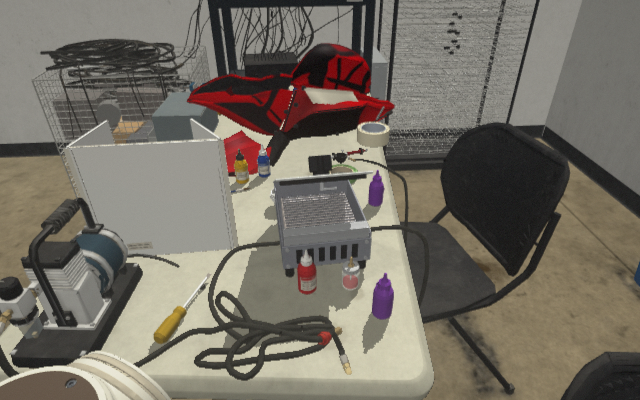

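The top view shows the box at about (310,200), hinge up in the image and louvred front towards the robot. The red bottle is at (293,260), the jar at (333,260) and the cup at (275,125). The purple look-alikes are at (382,130) and (355,295). I'll enlarge the box to measure it.

```bash
python3 - <<'E'
from h import *
im=camera("top")[110:280,240:400]; a=cv2.resize(im,None,fx=3.5,fy=3.5,interpolation=cv2.INTER_CUBIC)
im=camera("side")[160:310,260:400]; b=cv2.resize(im,None,fx=3.5,fy=3.5,interpolation=cv2.INTER_CUBIC)
save("top1.png",a);save("side1.png",b)
E
```

```text
(no output)
```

View pics/top1.png

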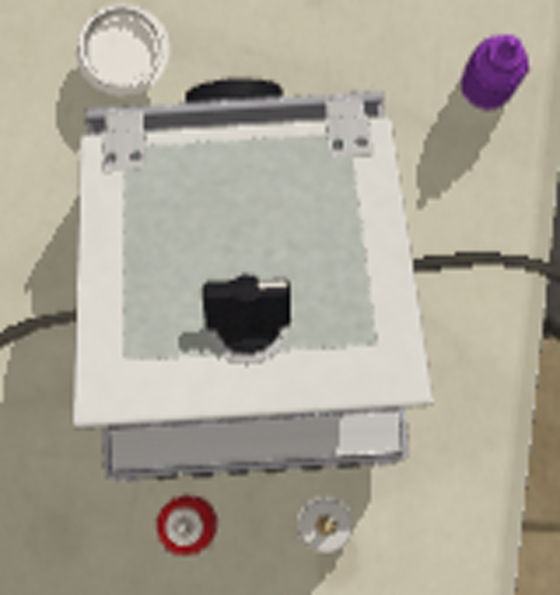

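View pics/side1.png

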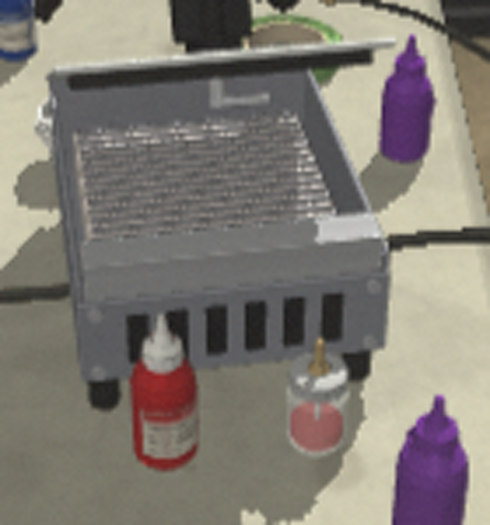

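```bash
cat > fit.py <<'E'
from h import *
from scipy.optimize import least_squares
T=lambda u,v:(240+u/3.5,110+v/3.5); S=lambda u,v:(260+u/3.5,160+v/3.5)
def hp(p,r,y,n): # hatch point r from hinge, n above underside -> world
    x,yy,yaw,th=p; X=.088-r*np.cos(th)-n*np.sin(th)*-1*-1; Z=.112+r*np.sin(th)+n*np.cos(th)
    return bp(p,X,y,Z)
def bp(p,X,Y,Z):
    c,s=np.cos(p[2]),np.sin(p[2]); return np.array([p[0]+c*X-s*Y,p[1]+s*X+c*Y,Z])
if __name__=="__main__":
    ct,cs=get_calibration("top"),get_calibration("side")
    obs=[(ct,T(75,424),lambda p:hp(p,.2,.09,.005),1),(ct,T(433,403),lambda p:hp(p,.2,-.09,.005),1),
     (cs,S(50,74),lambda p:hp(p,.2,.09,.005),1),(cs,S(397,42),lambda p:hp(p,.2,-.09,.005),1),
     (ct,T(83,137),lambda p:hp(p,0,.09,.005),.6),(ct,T(390,119),lambda p:hp(p,0,-.09,.005),.6),
     (ct,T(105,477),lambda p:bp(p,-.108,.09,.107),.6),(ct,T(409,461),lambda p:bp(p,-.108,-.09,.107),.6)]
    f=lambda p:np.concatenate([w*(proj(c,g(p))-uv) for c,uv,g,w in obs])
    r=least_squares(f,[.53,-.24,0,.5]);p=r.x;print(p);print(f(p).reshape(-1,2).round(1))
    print("knob grip",hp(p,.15,0,.031),"edge",hp(p,.19,0,.005))
    print("wing tops",[proj(ct,hp(p,.15,y,.031+.0155))*3.5-np.array([840,385]) for y in (.022,0,-.022)])
    print("red",onplane(ct,T(187,526),.09),onplane(cs,S(168,462),0),"jar",onplane(ct,T(325,525),.07),"cup",onplane(ct,T(122,48),.042))
E
python3 fit.py
```

```text
[ 0.58327003 -0.23556005  0.08770798  0.52099273]
[[-0.3  1.4]
 [ 0.4  1.2]
 [ 0.1 -1.1]
 [-0.4 -0.2]
 [-0.3 -0.4]
 [ 0.3 -0.5]
 [-1.  -1.1]
 [ 0.9 -1.6]]
knob grip [ 0.52596235 -0.24059932  0.2135483 ] edge [ 0.50429422 -0.24250468  0.21090749]
wing tops [array([207.00900282, 373.69902175]), array([251.58796105, 371.00387072]), array([296.14964223, 368.30976423])]
red [ 0.43739813 -0.20554436  0.09      ] [ 0.42466765 -0.20580542  0.        ] jar [ 0.43956368 -0.28628021  0.07      ] cup [ 0.73447302 -0.15237308  0.042     ]
```

```bash
sed -i 's/-n\*np.sin(th)\*-1\*-1/+n*np.sin(th)/' fit.py; python3 fit.py
```

```text
[ 0.57972542 -0.23593487  0.0876864   0.51541181]
[[-0.2  1. ]
 [ 0.4  0.7]
 [ 0.2 -0.9]
 [-0.5  0. ]
 [-0.3 -0.8]
 [ 0.3 -0.9]
 [-0.9 -0. ]
 [ 1.  -0.6]]
knob grip [ 0.55259627 -0.23831984  0.21290676] edge [ 0.5051604  -0.24249001  0.21000016]
wing tops [array([202.37285945, 289.25627848]), array([246.63046673, 286.59780821]), array([290.87105188, 283.94036041])]
red [ 0.43739813 -0.20554436  0.09      ] [ 0.42466765 -0.20580542  0.        ] jar [ 0.43956368 -0.28628021  0.07      ] cup [ 0.73447302 -0.15237308  0.042     ]
```

```bash
cat >> h.py <<'E'
P=np.array([0.57972542,-0.23593487,0.0876864])
B=Rn.from_euler("z",P[2]).as_matrix()
def tcp_goal(gb,phi,turn=0.0,ahead=.054):
    """grasp point gb in box frame, hatch tilt phi, clockwise turn -> world TCP, Rot"""
    n=np.array([np.sin(phi),0,np.cos(phi)]);y=np.array([np.cos(phi),0,-np.sin(phi)]);z=-n;x=np.cross(y,z)
    R=B@np.column_stack([x,y,z])@Rn.from_euler("z",turn).as_matrix()
    g=np.array([P[0],P[1],0])+B@np.array(gb); return g-ahead*R[:,2],Rn.from_matrix(R)
def rel(pos,R,o=None):
    o=o or readout.get_obs(); R0=Rn.from_quat(o["tool_rot"])
    print("shift mm",(R0.inv().apply(pos-o["eef_pos"])*1000).round(1),"turn",(R0.inv()*R).as_rotvec().round(3))
def box(o):
    """grasp point in the box frame (mm), tilt, turn"""
    R=Rn.from_quat(o["tool_rot"]).as_matrix();g=o["eef_pos"]+.054*R[:,2]
    L=B.T@R; print("grasp box mm",(B.T@(g-[P[0],P[1],0])*1000).round(1),"axis tilt",round(np.arctan2(-L[0,2],-L[2,2]),3),"turn",round(np.arctan2(L[1,1]*-1,L[0,1]),3),"F",np.round(o["ft_force"],2),"M",np.round(o["ft_torque"],2),"w",round(o["grip_width"]*1000,1),"t",o["clock"])
E
python3 - <<'E'
from h import *
_,R=tcp_goal([0,0,.1],.1)
rel(np.array([.36,-.20,.36]),R)
rel(*tcp_goal([-.035,0,.29],.1))
E
```

```text
shift mm [-411.4 -519.3  -56. ] turn [0.09  0.052 1.022]
shift mm [-598.9 -469.4  -39.8] turn [0.09  0.052 1.022]
```

>>> send_rows(moves=[[[-30,-40,-56],[0,0,0.1],85],[[-60,-80,-56],[0,0,0.2],85],[[-411,-519,-56],[0.09,0.05,1.02],85],[[-411,-519,-56],[0.09,0.05,1.02],85],[[-411,-519,-56],[0.09,0.05,1.02],85],[[-411,-519,-56],[0.09,0.05,1.02],85],[[-411,-519,-56],[0.09,0.05,1.02],85],[[-411,-519,-56],[0.09,0.05,1.02],85],[[-411,-519,-56],[0.09,0.05,1.02],85],[[-411,-519,-56],[0.09,0.05,1.02],85],[[-411,-519,-56],[0.09,0.05,1.02],85],[[-411,-519,-56],[0.09,0.05,1.02],85]])

```text
clock: 1.2
eef_pos: [0.3218, -0.0274, 0.3567]
tool_rot: [0.674, 0.737, -0.037, -0.033]
ft_force: [1.8, 0.2, -0.2]
grip_width: 0.0851
```

```bash
python3 - <<'E'
from h import *
o=readout.get_obs();print(o["eef_pos"],o["joint_pos"]);box(o)
rel(*tcp_goal([-.035,0,.29],.1))
E
```

```text
[ 0.32181266 -0.02742443  0.35669139] [-0.07265902 -0.06836471 -0.20516738  1.53097187 -0.01728126  1.40898286]
grasp box mm [-244.   230.2  303. ] axis tilt 0.098 turn -0.002 F [ 1.76  0.24 -0.2 ] M [ 0.01 -0.19  0.01] w 85.1 t 1.2
shift mm [-230.8  208.8   -7.3] turn [0.002 0.002 0.002]
```

>>> send_rows(moves=[[[-231,209,-7],[0,0,0],85],[[-231,209,-7],[0,0,0],85],[[-231,209,-7],[0,0,0],85],[[-231,209,-7],[0,0,0],85],[[-231,209,-7],[0,0,0],85],[[-231,209,-7],[0,0,0],85],[[-231,209,-7],[0,0,0],85],[[-231,209,-7],[0,0,0],85],[[-231,209,-7],[0,0,0],85],[[-231,209,-7],[0,0,0],85]])

```text
clock: 2.03
eef_pos: [0.5507, -0.2395, 0.3415]
tool_rot: [0.674, 0.737, -0.037, -0.034]
ft_force: [-0.9, 0.4, -0.1]
grip_width: 0.0846
```

```bash
python3 - <<'E'
from h import *
o=readout.get_obs();box(o)
c=get_calibration("wrist");print({k:c[k] for k in("fx","cx","cy")})
save("w2.png",camera("wrist"))
rel(*tcp_goal([-.035,0,.235],.1));rel(*tcp_goal([-.04,0,.21],.1))
E
```

```text
grasp box mm [-34.7  -1.  287.8] axis tilt 0.101 turn -0.001 F [-0.89  0.37 -0.05] M [ 0.   -0.12  0.05] w 84.6 t 2.0333
{'fx': 309.70691628693146, 'cx': 323.4644342962067, 'cy': 197.2732795801121}
shift mm [ 0.2  5.5 53.4] turn [-0.     0.     0.002]
shift mm [ 0.2  3.  78.8] turn [-0.     0.     0.002]
```

View pics/w2.png

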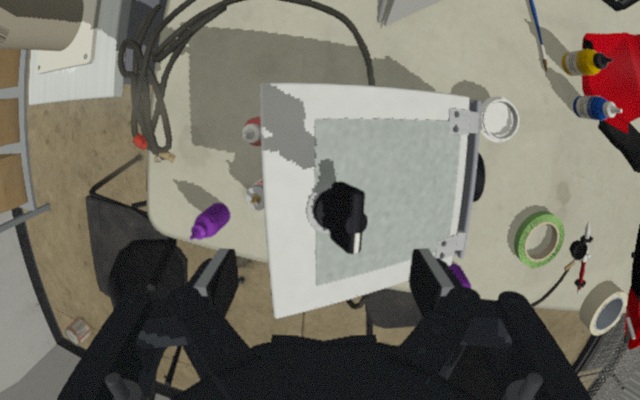

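```bash
python3 - <<'E'
from h import *
for g in [(-.034,0,.235),(-.038,0,.21),(-.043,0,.195),(-.050,0,.178),(-.054,0,.16),(-.056,0,.147)]: rel(*tcp_goal(g,.1))
c=get_calibration("wrist");R=np.array(c["R"]);t=np.array(c["t"]).ravel()
def ray(uv):
    d=np.array([uv[0]-c["cx"],uv[1]-c["cy"]]);r=np.hypot(*d);a=r/c["fx"];return R.T@np.array([*(np.sin(a)*d/r),np.cos(a)])
o=-R.T@t
# plane of wing top: box normal
th=.515;n=B@np.array([np.sin(th),0,np.cos(th)]);p0=np.array([P[0],P[1],0])+B@np.array([.088+.0465*np.sin(th)-.15*np.cos(th),0,.112+.15*np.sin(th)+.0465*np.cos(th)])
for uv in [(346,184),(357,250),(364,214)]:
    d=ray(uv);X=o+d*(n@(p0-o))/(n@d);print((B.T@(X-p0)*1000).round(1))
E
```

```text
shift mm [ 0.2  6.5 53.3] turn [-0.     0.     0.002]
shift mm [ 0.2  5.  78.6] turn [-0.     0.     0.002]
shift mm [ 0.2  1.5 94. ] turn [-0.     0.     0.002]
shift mm [  0.2  -3.7 111.7] turn [-0.     0.     0.002]
shift mm [  0.2  -5.9 130. ] turn [-0.     0.     0.002]
shift mm [  0.2  -6.6 143.1] turn [-0.     0.     0.002]
[-8.2 27.1  4.6]
[  0.2 -19.   -0.1]
[ 3.7  5.9 -2.1]
```

>>> send_rows(moves=[[[0,6,35],[0,0,0],68],[[0,6,53],[0,0,0],68],[[0,6,62],[0,0,0],68],[[0,5,70],[0,0,0],68],[[0,5,78],[0,0,0],68],[[0,3,86],[0,0,0],68],[[0,1.5,94],[0,0,0],68],[[0,-1,102],[0,0,0],68],[[0,-4,111],[0,0,0],68],[[0,-5,118],[0,0,0],68],[[0,-6,124],[0,0,0],68],[[0,-6,130],[0,0,0],68]])

```text
clock: 3.08
eef_pos: [0.5309, -0.2406, 0.2133]
tool_rot: [0.674, 0.737, -0.037, -0.034]
ft_force: [-0.7, 0.4, 1.6]
grip_width: 0.0682
```

```bash
python3 - <<'E'
from h import *
o=readout.get_obs();box(o)
im=camera("side")[130:290,260:420]; b=cv2.resize(im,None,fx=3.5,fy=3.5,interpolation=cv2.INTER_CUBIC); save("side3.png",b)
rel(*tcp_goal((-.056,0,.147),.1))
E
```

```text
grasp box mm [-54.5  -0.4 159.6] axis tilt 0.101 turn -0.002 F [-0.73  0.43  1.56] M [0.   0.04 0.  ] w 68.2 t 3.0833
shift mm [ 0.  -0.  11.3] turn [-0.002 -0.001  0.002]
```

View pics/side3.png

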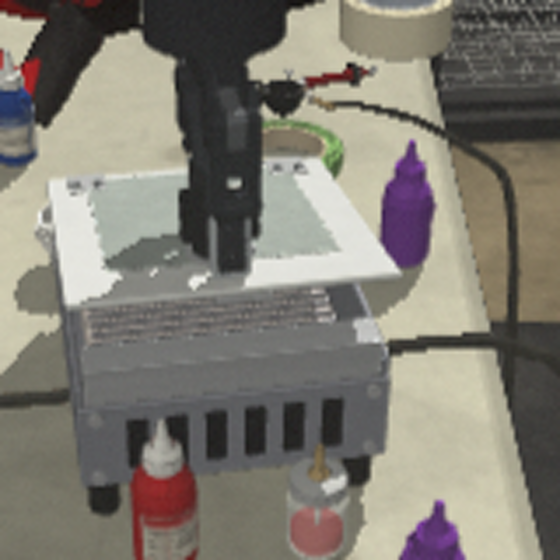

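The front finger has pushed the hatch down; its front corners are at about (67,306) and (402,273) in the crop. I'll get its angle from these.

```bash
python3 - <<'E'
from h import *
from fit import hp
cs=get_calibration("side")
for th in (.1,.12,.14,.16,.18,.2,.22):
    print(th,[((proj(cs,hp([*P,th],.2,y,n))-[260,130])*3.5).round(0) for y in(.09,-.09) for n in (.005,)])
E
```

```text
0.1 [array([ 64., 331.]), array([399., 299.])]
0.12 [array([ 63., 324.]), array([399., 292.])]
0.14 [array([ 63., 317.]), array([400., 285.])]
0.16 [array([ 62., 310.]), array([400., 278.])]
0.18 [array([ 61., 303.]), array([400., 272.])]
0.2 [array([ 61., 296.]), array([400., 265.])]
0.22 [array([ 60., 289.]), array([400., 257.])]
```

>>> send_rows(moves=[[[0,0,5],[0,0,0],68],[[0,0,10],[0,0,0],68],[[0,0,12],[0,0,0],68],[[0,0,12],[0,0,0],68],[[0,-1,0],[0,0,0],68],[[0,-2.5,-4],[0,0,0],50],[[0,-2.5,-4],[0,0,0],35],[[0,-2.5,-4],[0,0,0],25]])

```text
clock: 3.8
eef_pos: [0.5287, -0.2406, 0.2166]
tool_rot: [0.674, 0.737, -0.037, -0.034]
ft_force: [-0.7, -0.2, -0.2]
grip_width: 0.0324
```

```bash
python3 - <<'E'
from h import *
o=readout.get_obs();box(o)
a=cv2.resize(camera("side")[180:250,260:400],None,fx=4,fy=4,interpolation=cv2.INTER_CUBIC)
w=camera("wrist")[120:400,170:450];b=cv2.resize(w,(560,560))[:300]
m=np.zeros((580,560,3),np.uint8);m[:280]=a;m[280:]=b; save("m4.png",m)
E
```

```text
grasp box mm [-56.6  -0.2 162.9] axis tilt 0.101 turn -0.002 F [-0.72 -0.18 -0.16] M [ 0.04 -0.12  0.01] w 32.4 t 3.8
```

View pics/m4.png

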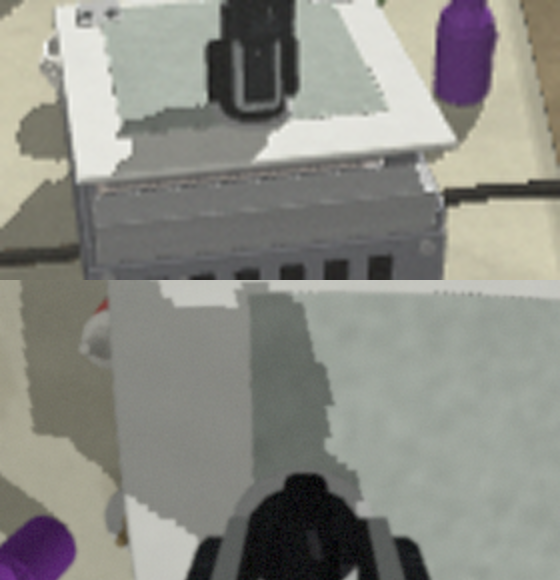

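The hatch is at about 0.09 rad, with its corners at (77,180) and (455,150) in the upper crop. The wing is centred between the pads in the wrist view, so I'll close.

>>> send_rows(moves=[[[0,0,0],[0,0,0],8],[[0,0,0],[0,0,0],5],[[0,0,0],[0,0,0],5],[[0,0,0],[0,0,0],5],[[0,0,0],[0,0,0],5],[[0,0,0],[0,0,0],5]])

```text
clock: 4.4
eef_pos: [0.5276, -0.2405, 0.2155]
tool_rot: [0.674, 0.737, -0.038, -0.036]
ft_force: [-3.1, -0.8, -0.8]
grip_width: 0.0103
```

```bash
python3 - <<'E'
from h import *
box(readout.get_obs())
E
```

```text
grasp box mm [-5.800e+01  1.000e-01  1.618e+02] axis tilt 0.104 turn -0.002 F [-3.14 -0.81 -0.81] M [-0.26  0.74  0.02] w 10.3 t 4.4
```

>>> send_rows(moves=[[[0,-0.6,1],[-0.0067,0,0],5],[[0,-1.2,2],[-0.0133,0,0],5],[[0,-1.2,2],[-0.0133,0,0],5]])

```text
clock: 4.65
eef_pos: [0.5261, -0.2407, 0.2136]
tool_rot: [0.674, 0.737, -0.033, -0.031]
ft_force: [-2.0, -1.6, -1.8]
grip_width: 0.0098
```

>>> send_rows(moves=[[[0,-0.6,1],[-0.0067,0,0],5],[[0,-1.2,2],[-0.0133,0,0],5],[[0,-1.2,2],[-0.0133,0,0],5]])

```text
clock: 4.9
eef_pos: [0.5247, -0.2408, 0.2117]
tool_rot: [0.674, 0.737, -0.028, -0.026]
ft_force: [-2.3, -1.0, 0.1]
grip_width: 0.0097
```

```bash
python3 - <<'E'
from h import *
box(readout.get_obs())
E
```

```text
grasp box mm [-59.3   0.  157.8] axis tilt 0.076 turn -0.001 F [-2.3  -0.96  0.13] M [-0.18  0.38  0.01] w 9.7 t 4.9
```

>>> send_rows(moves=[[[0,-0.6,1],[-0.0067,0,0],5],[[0,-1.2,2],[-0.0133,0,0],5],[[0,-1.2,2],[-0.0133,0,0],5]])

```text
clock: 5.15
eef_pos: [0.5233, -0.2409, 0.2096]
tool_rot: [0.675, 0.737, -0.022, -0.021]
ft_force: [-1.6, -0.8, -1.0]
grip_width: 0.01
```

>>> send_rows(moves=[[[0,-0.6,1],[-0.0067,0,0],5],[[0,-0.9,1.5],[-0.01,0,0],5],[[0,-0.9,1.5],[-0.01,0,0],5]])

```text
clock: 5.4
eef_pos: [0.5223, -0.241, 0.2081]
tool_rot: [0.675, 0.738, -0.018, -0.018]
ft_force: [-2.2, -1.6, 0.0]
grip_width: 0.0097
```

>>> send_rows(moves=[[[0,-0.6,1],[-0.0067,0,0],5],[[0,-0.9,1.5],[-0.01,0,0],5],[[0,-0.9,1.5],[-0.01,0,0],5]])

```text
clock: 5.65
eef_pos: [0.5213, -0.2411, 0.2065]
tool_rot: [0.675, 0.738, -0.015, -0.014]
ft_force: [-2.1, -1.7, -0.4]
grip_width: 0.01
```

>>> send_rows(moves=[[[0,-0.6,1],[-0.0067,0,0],5],[[0,-0.9,1.5],[-0.01,0,0],5],[[0,-0.9,1.5],[-0.01,0,0],5]])

```text
clock: 5.9
eef_pos: [0.5203, -0.2412, 0.205]
tool_rot: [0.675, 0.738, -0.011, -0.011]
ft_force: [-2.3, -0.9, -0.4]
grip_width: 0.01
```

>>> send_rows(moves=[[[0,-0.6,1],[-0.0067,0,0],5],[[0,-0.9,1.5],[-0.01,0,0],5],[[0,-0.9,1.5],[-0.01,0,0],5]])

```text
clock: 6.15
eef_pos: [0.5194, -0.2413, 0.2034]
tool_rot: [0.675, 0.738, -0.007, -0.007]
ft_force: [-2.1, -0.7, -0.8]
grip_width: 0.0099
```

```bash
python3 - <<'E'
from h import *
box(readout.get_obs())
E
```

```text
grasp box mm [-61.7   0.  149.4] axis tilt 0.019 turn -0.001 F [-2.11 -0.71 -0.82] M [-0.17  0.44  0.05] w 9.9 t 6.15
```

>>> send_rows(moves=[[[0,-0.6,1],[-0.0067,0,0],5],[[0,-0.9,1.5],[-0.01,0,0],5],[[0,-0.9,1.5],[-0.01,0,0],5]])

```text
clock: 6.4
eef_pos: [0.5184, -0.2414, 0.2019]
tool_rot: [0.675, 0.738, -0.003, -0.004]
ft_force: [-1.6, -1.0, 0.8]
grip_width: 0.0097
```

>>> send_rows(moves=[[[0,-0.6,1],[-0.0067,0,0],5],[[0,-0.6,1],[-0.0067,0,0],5]])

```text
clock: 6.57
eef_pos: [0.5177, -0.2414, 0.2012]
tool_rot: [0.675, 0.738, -0.0, -0.001]
ft_force: [-2.2, -0.8, 3.2]
grip_width: 0.0099
```

>>> send_rows(moves=[[[0,-0.6,1],[-0.0067,0,0],5],[[0,-0.6,1],[-0.0067,0,0],5],[[0,-0.6,1],[-0.0067,0,0],5]])

```text
clock: 6.82
eef_pos: [0.5172, -0.2414, 0.2006]
tool_rot: [0.675, 0.738, 0.003, 0.002]
ft_force: [-3.2, 0.1, 5.0]
grip_width: 0.0099
```

>>> send_rows(moves=[[[0,-0.4,0.8],[-0.004,0,0],5],[[0,-0.7,1.4],[-0.007,0,0],5],[[0,-0.7,1.4],[-0.007,0,0],5]])

```text
clock: 7.07
eef_pos: [0.5165, -0.2415, 0.1998]
tool_rot: [0.675, 0.738, 0.005, 0.004]
ft_force: [-3.3, 0.4, 6.8]
grip_width: 0.0102
```

>>> send_rows(moves=[[[0,-0.3,0.6],[-0.003,0,0],5],[[0,-0.5,1],[-0.005,0,0],5],[[0,-0.5,1],[-0.005,0,0],5]])

```text
clock: 7.32
eef_pos: [0.516, -0.2415, 0.1996]
tool_rot: [0.675, 0.738, 0.007, 0.007]
ft_force: [-3.8, 0.8, 7.2]
grip_width: 0.01
```

```bash
python3 - <<'E'
from h import *
box(readout.get_obs())
E
```

```text
grasp box mm [-62.9   0.  145.6] axis tilt -0.02 turn -0.001 F [-3.78  0.77  7.22] M [0.1  1.18 0.03] w 10.0 t 7.3167
```

>>> send_rows(moves=[[[0,-0.4,1.2],[0.002,0,0],5],[[0,-0.6,1.8],[0.003,0,0],5],[[0,-0.8,2.4],[0.003,0,0],5],[[0,-0.8,2.4],[0.003,0,0],5]])

```text
clock: 7.65
eef_pos: [0.516, -0.2415, 0.1989]
tool_rot: [0.675, 0.738, 0.007, 0.007]
ft_force: [-3.9, 1.2, 10.2]
grip_width: 0.0099
```

```bash
python3 - <<'E'
from h import *
box(readout.get_obs())
E
```

```text
grasp box mm [-62.9   0.  144.9] axis tilt -0.019 turn -0.001 F [-3.88  1.17 10.24] M [ 0.33  1.07 -0.  ] w 9.9 t 7.65
```

>>> send_rows(moves=[[[0,-0.2,2.4],[0,0,0],5],[[0,-0.3,2.9],[0,0,0],5],[[0,-0.3,3.3],[0,0,0],5],[[0,-0.3,3.3],[0,0,0],5]])

```text
clock: 7.98
eef_pos: [0.5158, -0.2415, 0.1979]
tool_rot: [0.675, 0.738, 0.008, 0.008]
ft_force: [-6.6, 2.0, 15.0]
grip_width: 0.0099
```

```bash
python3 - <<'E'
from h import *
box(readout.get_obs())
E
```

```text
grasp box mm [-63.   0. 144.] axis tilt -0.021 turn -0.001 F [-6.57  2.03 15.02] M [0.52 1.62 0.03] w 9.9 t 7.9833
```

>>> send_rows(moves=[[[0,-0.6,2.4],[0,0,0.1],5],[[0,-0.6,2.4],[0,0,0.2],5],[[0,-0.6,2.4],[0,0,0.3],5],[[0,-0.6,2.4],[0,0,0.4],5]])

```text
clock: 8.32
eef_pos: [0.5159, -0.2415, 0.198]
tool_rot: [0.809, 0.587, 0.01, 0.007]
ft_force: [-5.4, 1.5, 14.0]
grip_width: 0.0097
```

```bash
python3 - <<'E'
from h import *
box(readout.get_obs())
E
```

```text
grasp box mm [-6.27e+01 -1.00e-01  1.44e+02] axis tilt -0.025 turn 0.404 F [-5.37  1.51 13.96] M [0.34 1.36 0.06] w 9.7 t 8.3167
```

>>> send_rows(moves=[[[0,0,2.5],[0,0,0.06],5],[[0,0,2.5],[0,0,0.12],5],[[0,0,2.5],[0,0,0.2],5],[[0,0,2.5],[0,0,0.28],5],[[0,0,2.5],[0,0,0.36],5]])

```text
clock: 8.73
eef_pos: [0.5161, -0.2416, 0.1979]
tool_rot: [0.902, 0.431, 0.012, 0.006]
ft_force: [-6.2, 1.9, 14.5]
grip_width: 0.0098
```

```bash
python3 - <<'E'
from h import *
box(readout.get_obs())
E
```

```text
grasp box mm [-62.5  -0.3 143.9] axis tilt -0.026 turn 0.768 F [-6.16  1.9  14.45] M [ 0.31  1.73 -0.  ] w 9.8 t 8.7333
```

>>> send_rows(moves=[[[0,0,2.5],[0,0,0.1],5],[[0,0,2.5],[0,0,0.2],5],[[0,0,2.5],[0,0,0.3],5],[[0,0,2.5],[0,0,0.4],5],[[0,0,2.5],[0,0,0.4],5]])

```text
clock: 9.15
eef_pos: [0.5161, -0.2418, 0.1977]
tool_rot: [0.97, 0.241, 0.013, 0.005]
ft_force: [-6.9, 0.6, 14.7]
grip_width: 0.0104
```

```bash
python3 - <<'E'
from h import *
box(readout.get_obs())
E
```

```text
grasp box mm [-62.4  -0.5 143.8] axis tilt -0.028 turn 1.171 F [-6.93  0.63 14.67] M [ 0.27  1.84 -0.01] w 10.4 t 9.15
```

>>> send_rows(moves=[[[0,0,2.4],[0,0,0.1],5],[[0,0,2.4],[0,0,0.2],5],[[0,0,2.4],[0,0,0.3],5],[[0,0,2.4],[0,0,0.38],5],[[0,0,2.4],[0,0,0.38],5]])

```text
clock: 9.57
eef_pos: [0.5161, -0.242, 0.1977]
tool_rot: [0.999, 0.052, 0.015, 0.003]
ft_force: [-7.4, 0.7, 15.9]
grip_width: 0.0099
```

```bash
python3 - <<'E'
from h import *
box(readout.get_obs())
w=camera("wrist");save("w5.png",w)
E
```

```text
grasp box mm [-62.4  -0.9 143.8] axis tilt -0.029 turn 1.554 F [-7.35  0.68 15.85] M [ 0.28  1.89 -0.04] w 9.9 t 9.5667
```

View pics/w5.png

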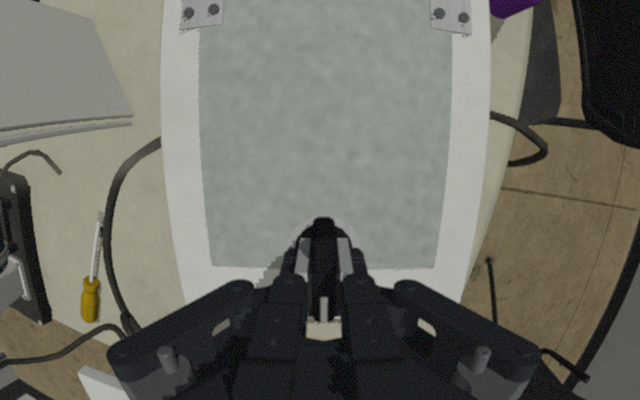

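The wrist view shows the wing at (323,265) lying along the box's x axis with the tool turned 1.55 rad. The hatch is down and no jam torque showed. I'll ease off the push before letting go.

>>> send_rows(moves=[[[0,0,1.6],[0,0,0],5],[[0,0,0.8],[0,0,0],5],[[0,0,0.3],[0,0,0],5],[[0,0,0],[0,0,0],5]])

```text
clock: 9.95
eef_pos: [0.5162, -0.242, 0.1989]
tool_rot: [0.998, 0.053, 0.015, 0.003]
ft_force: [-3.0, 0.5, 7.8]
grip_width: 0.01
```

>>> send_rows(moves=[[[0,0,0],[0,0,0],5],[[0,0,0],[0,0,0],5]])

```text
clock: 10.12
eef_pos: [0.5163, -0.2419, 0.1997]
tool_rot: [0.998, 0.053, 0.016, 0.003]
ft_force: [-2.8, 0.5, 7.4]
grip_width: 0.0099
```

```bash
python3 - <<'E'
from h import *
box(readout.get_obs())
E
```

```text
grasp box mm [-62.   -0.8 145.7] axis tilt -0.031 turn 1.552 F [-2.84  0.54  7.39] M [0.24 1.18 0.04] w 9.9 t 10.1167
```

>>> send_rows(moves=[[[0,0,-0.4],[0,0,0],5],[[0,0,-0.4],[0,0,0],5],[[0,0,-0.4],[0,0,0],5]])

```text
clock: 10.37
eef_pos: [0.5163, -0.2419, 0.1998]
tool_rot: [0.998, 0.053, 0.016, 0.003]
ft_force: [-1.6, -0.8, 0.8]
grip_width: 0.01
```

```bash
python3 - <<'E'
from h import *
box(readout.get_obs())
E
```

```text
grasp box mm [-62.   -0.8 145.8] axis tilt -0.031 turn 1.552 F [-1.57 -0.76  0.85] M [-0.02  0.88 -0.06] w 10.0 t 10.3667
```

The force fell to 0.8 N with no further rise of the hatch, so the tongue is carrying it. I'll open and lift.

>>> send_rows(moves=[[[0,0,-0.2],[0,0,0],14],[[0,0,-0.2],[0,0,0],30],[[0,0,-0.2],[0,0,0],40],[[0,0,-1],[0,0,0],45],[[0,0,-15],[0,0,0],45],[[0,0,-40],[0,0,0],45],[[0,0,-80],[0,0,0],45],[[0,0,-120],[0,0,0],45],[[0,0,-150],[0,0,0],45],[[0,0,-150],[0,0,0],45]])

```text
clock: 11.2
eef_pos: [0.5138, -0.2422, 0.358]
tool_rot: [0.998, 0.053, 0.022, 0.006]
ft_force: [0.8, -0.1, 1.7]
grip_width: 0.0453
```

```bash
python3 - <<'E'
from h import *
from fit import hp
box(readout.get_obs())
im=camera("side")[160:310,260:400]; b=cv2.resize(im,None,fx=3.5,fy=3.5,interpolation=cv2.INTER_CUBIC)
w=camera("wrist")[60:360,180:460];w=cv2.resize(w,(300,525))[:b.shape[0]]
m=np.zeros((525,790,3),np.uint8);m[:b.shape[0],:490]=b[:, :490];m[:w.shape[0],490:]=w;save("m6.png",m)
cs=get_calibration("side")
for th in (-.06,-.03,0,.03,.06,.1): print(th,[((proj(cs,hp([*P,th],.2,y,.005))-[260,160])*3.5).round(0) for y in(.09,-.09)])
E
```

```text
grasp box mm [-63.9  -1.2 304. ] axis tilt -0.044 turn 1.552 F [ 0.85 -0.09  1.65] M [-0.07 -0.09  0.1 ] w 45.3 t 11.2
-0.06 [array([ 67., 276.]), array([396., 243.])]
-0.03 [array([ 67., 267.]), array([397., 234.])]
0 [array([ 66., 258.]), array([398., 225.])]
0.03 [array([ 65., 249.]), array([398., 216.])]
0.06 [array([ 65., 239.]), array([399., 207.])]
0.1 [array([ 64., 226.]), array([399., 194.])]
```

View pics/m6.png

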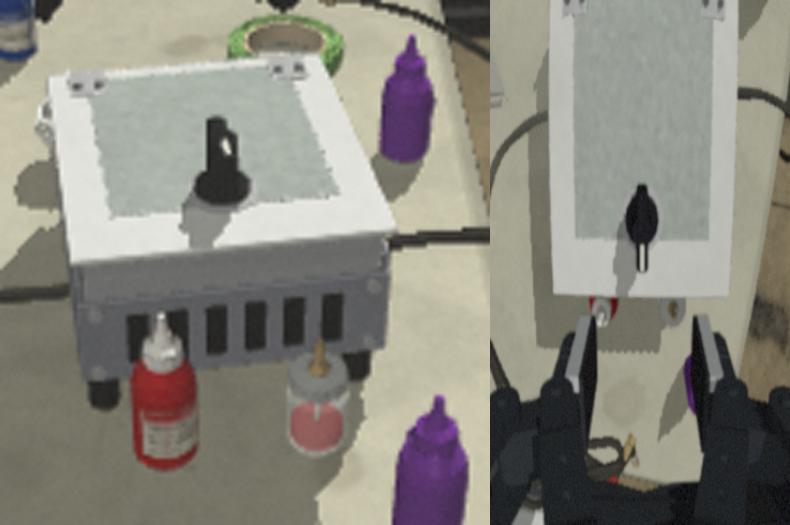

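The hatch lies closed, with its front corners at (72,262) and (397,232), i.e. about -0.02 rad. The knob's white line at (642,258) points to the front, and the bottle and jar are where they were. I'll hand in.

```bash
python3 -c "
from workcell import order; print(order.job_done())"
```

```text
the job is handed in; nothing more can be done
None
```

The hatch is shut and locked, and I handed the job in just after 11 s on the robot's clock; the hand-in gave no verdict.

- **Closing and pressing:** I swung the hatch down with an open finger, gripped the wing knob and lowered it until the gasket touched. That was at about 0 rad, so the bar in this box is on the low side. I then pressed to about 15 N at the knob.
- **Turning:** I turned the knob clockwise to 1.55 rad. No jamming torque showed (about 0.05 N m or less), and the push read 14 to 16 N at the knob. The gasket and tongue forces could not be measured directly.
- **Tongue holding:** When I eased off, the hatch rose about 2 mm and stopped. The force then fell to 0.8 N with no further rise, so the tongue carries it.
- **Last picture:** After letting go and lifting clear, the hatch was at about -0.02 rad and the white line on the knob pointed to the front. The red bottle and pink jar stood where they were. The cup was outside the last picture and was not checked again, but the arm never went near it.

One reading disagreed: while easing off, the force at the halfway height was as high as on the way down (about 7 N), where friction should have made it lower. It cleared once the tongue took the load.

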